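Unpack a capacitor from a sloping carton into a vee cradle

TASK

Swing both flaps of the carton on the sloping rack right back, well past upright so that they stay open, and only then lift out the big capacitor can. Lay it in the vee cradle of the post stand, lengthwise along the vee and centred over both vee blocks: lower it gently until you feel it touch before you let go. Leave the tape roll, screwdriver and bottle where they are.

Things in the scene. Friction and masses are not known exactly. Their poses are not given: they have to be found in the camera images.
- carton: Cardboard carton 160 (its x) by 190 (y) by 90 mm deep (z), walls and floor 5 mm, fixed on a sloping steel rack (170 by 200 mm). Origin: centre of its underside. Its z axis, the outward normal of its mouth, leans 30 degrees from vertical, back towards the robot; x runs up the slope, y is level.
- carton_mouth (a point): Centre of the carton's mouth (carton z = 90 mm), same axes. Inside, 46 mm below it, lies the can's axis, along y, on two pairs of cardboard vee ridges at y = -42 and +42 mm (each 14 mm wide, tops 10 mm below the can's axis); between them the 5 mm floor is clear for fingers.
- flap_left (a joint): Angle of the cardboard flap hinged on the carton's +y top edge: 0 = shut (flat over the mouth), 1.57 = standing square to the mouth, 2.4 = stop, folded back outward. It starts ajar between 0.5 and 0.95. A stiff crease (about 0.06 N m, 0.7 N at the free edge) holds it where it is left.
- flap_right (a joint): The same for the flap hinged on the carton's -y top edge.
- flap_left_edge (a point): Middle of the free edge of the left flap. The flap is 156 mm long along the hinge, 85 mm from hinge to free edge, 4 mm thick.
- flap_right_edge (a point): Middle of the free edge of the right flap, same sizes. With both flaps shut a slot of 20 mm lies between the two free edges.
- flap_left_hinge (a point): Middle of the left flap's hinge line, which runs along the carton's x axis (carton y = +95, z = 90 mm).
- flap_right_hinge (a point): Middle of the right flap's hinge line (carton y = -95, z = 90 mm).
- can: Plain aluminium capacitor can: smooth cylinder 50 mm in diameter, 120 mm long, 0.15 to 0.31 kg, a black disc and two brass terminals (6 mm out) on one end. Origin: its centre; its y axis is the cylinder's axis, level. Starts lying across the inside of the carton, under the flaps; rolls on a flat surface.
- stand: Post stand fixed on the bench: steel base 120 (x) by 140 (y) by 12 mm, telescopic post with clamp knob, and on top an 80 by 120 mm platform with two grey vee blocks (45 degree faces, 14 mm wide) at y = -38 and +38 mm, open between for fingers. Origin: centre of the base's underside; z up, y along the vee.
- stand_low (a point): Point on the stand's z axis, 108 mm above the bench: where a can's axis lies when it rests in the vee with the post at its lowest. The post is clamped 0 to 45 mm higher, NOT measured: feel for it. The platform's top is 33 mm below a seated can's axis, the vee blocks end 10 mm below it. The platform is sprung: 1.5 N/mm, 12 mm travel.
- tape_roll: Bystander: black ring 90 mm across, 20 mm high, loose on the bench.
- screwdriver: Bystander: loose screwdriver lying on the bench, 180 mm long.
- flux_bottle: Bystander: loose white bottle, 44 mm across, 100 mm high, standing.
Not all that is in view belongs to the job. What is shaped like the can but orange, pink or turquoise is not meant.

How it is judged (in metres and radians):
On the way, in this order (a step that is already met when the one before it is completed fails the run):
1. both flaps are swung back past upright (over 1.85 rad) while the can still lies in the carton (value of joint each of flap_left, flap_right above 1.85 rad and distance of can from where it was at the start of the episode below 0.015 m), for 0.2 s.
2. the can is held in the fingers, clear of the carton's mouth (z of can in the frame of carton above 0.12 m and contact force between the fingers and can above 1 N), for 0.1 s.
3. the can, still held, rests against the vee cradle (contact force between can and stand above 0.4 N and contact force between the fingers and can above 1 N and horizontal distance between can and stand below 0.03 m), for 0.1 s.
At the end, for the whole second after the job is handed in: The can lies at rest in the vee cradle, released, its centre within 8 mm of the stand's axis across the vee and 15 mm along it, its axis within 0.1 rad of the vee's, and both flaps still stand open beyond 1.85 rad (106 degrees) (x of can in the frame of stand between -0.008 and 0.008 m and y of can in the frame of stand between -0.015 and 0.015 m and angle between the y axis of can and the y axis of stand, either way round below 0.1 rad and contact force between can and stand above 0.5 N and linear speed of can below 0.02 m/s and value of joint each of flap_left, flap_right above 1.85 rad); the robot touches nothing.
It fails at once if the can is pressed on the stand with more than 25 N (contact force between can and stand above 25 N).
It fails at once if the tape roll, screwdriver or bottle is moved by more than 20 mm (distance of any of tape_roll, screwdriver, flux_bottle from where it was at the start of the episode above 0.02 m).
It also fails if it takes over 67 s, if anything falls off the work surface, if the arm or the gripper's body presses on something with over 40 N, if the wrist force passes 120 N, or if a joint passes its speed limit or range.

ROBOT

A 6-joint arm with a two-finger parallel gripper is mounted at the origin on the work surface. World frame = base frame: x ahead of the robot, y to its left, z up, the work surface at z = 0. Lengths are in m, angles in degrees, forces in N, time in s.
With the tool pointing down it reaches from about 0.4 to 0.825 m from the base axis. Payload 7 kg.
Tool frame: the origin (TCP) lies midway between the tips of the shut fingers; the grasp point (between the pads) lies 19 mm behind it (r.grip_point_offset is the z of the grasp point in the tool frame, in m); z points along the fingers, y is the line along which they close (so a half turn about z gives the same grasp; the last joint's range is limited). The gripper opens to 88 mm and grips with 3 to 60 N. Pads are 19 mm wide; open, the fingers measure 130 mm over their backs; the gripper's body (78 mm by 193 mm) begins 47 mm behind the grasp point.
Start: joints at [-55.743, 20.546, 0.682, 0, -70.136, -16.507], TCP at [0.206, -0.643, 0.227] pointing down, gripper open.
Joint ranges: [-176.03, 176.03], [-82.01, 121.73], [-58.28, 71.71], [-173.87, 95.51], [-174.79, -0.11], [-173.66, 173.66]. Speed limits (degrees/s): [136.94, 136.94, 172.46, 180, 180, 180].

INTERFACE

Orientations are given as [roll, pitch, yaw] about the fixed x, y, z axes, in that order (R = Rz(yaw) Ry(pitch) Rx(roll)).
In Python, from plant import r, viewer, recognise, outline_of, pinpoint gives the robot as it stands.
- The arm moves only by the tool move_arm, never from a script. Its argument "targets" is a list of rows, each a list of 2 entries, a list of its own where there are three numbers: the shift along the tool's x, y, z in cm, then the turn, a rotation vector about the tool's x, y, z in rad. A call has 1 to 5 rows; each row is the pose to reach, as a shift and turn from the pose commanded when the call began, along the tool's axes at that moment; what a row does not reach only later rows make up. A row lasts 1/8 s, in which the tool goes at most 62.5 mm and 10.7 degrees, less where a joint would pass 70% of its speed; a pose out of reach is approached as far as the arm can. A call with a gripper value outside its range is refused whole. "jaw" is the finger opening in cm, from 0 to 8.76, set as the call begins (left out, the last holds). The fingers move at their own pace and stop on an object; "squeeze" is the grip in N (left out, the last holds). Time passes only in rows, so rows that repeat a pose let the fingers close. It gives the time, the measured TCP pose, the force, the opening and the grip force at its end, in the units of the state.
- r.get_state(): the state, without advancing time (a new reading comes with each control period).
- viewer.capture(name): name is "scene" or "top" or "wrist"; returns a dict with "image" (384x512x3 uint8, blue, green, red), "intrinsics" (3x3 intrinsics, pixels), "camera_from_world" (4x4, takes a point from world to camera coordinates). Camera axes: x right, y up, looking along -z (the intrinsics and any distortion apply to the point x, -y, -z); pixel columns grow to the right and rows downward; lengths in m; the calibration is good to about 2 mm. A picture is of the moment at which its call begins. There is no depth.
- r.close_job(): hands the job in; it is judged then, once.
Trained networks look in the newest picture that a camera, given by its name, has taken for a name from the list of things; names that differ only in an ending like _2 or _b are one class to them, and where a whole thing is asked for, a point or a joint stands for the part that bears it (a point fixed in the world has none). Each returns a list of dicts, best first, with "score" (0 to 1); they miss things now and then, are a little off and sometimes report something else, mostly with a low value. They report only what shows in the picture. A call takes as long as a camera call. They do not tell look-alikes from the thing itself.
- recognise(label, camera): "box" ([left, top, right, bottom] in pixels, round what is visible of it).
- outline_of(label, camera): "mask" (384x512 bool, what is visible of it) and "box" ([left, top, right, bottom] in pixels, round what is visible of it).
- pinpoint(label, camera): "location" ([row, column] in pixels: a listed point, or the origin of a listed thing).
The state is a dict: "time_s": time; "joints": joint angles; "qd": joint speeds; "joint_torque": joint torques, N m; "tcp_pos": TCP position; "eef_rot": TCP orientation; "contact_force": force on the tool from outside, world axes, zero at the start; "moment": the same for the moment, N m; "gripper_width": finger opening in m; "gripper_force": force on a finger pad.
Only numpy, scipy, OpenCV 4.12 (cv2) and the standard library are available. Lean on these libraries where they do the work, as an engineer would, in place of code of your own. Each camera call takes 0.05 s, during which the arm holds its last target. There are 200 camera calls.

## Working session

There is one attempt and no reset: what is moved stays moved. The work goes in short steps, Python scripts to look and compute and a tool call to move; the robot and the scene stay as the last step left them, time stands still between calls to the robot, and variables do not carry over. Pictures are saved under pics/ and viewed, at most 10 in all, crops included, and the job is handed in when it is done.

Besides the shell and the picture viewer there is one more tool, called after "Call:" as name([rows], argument=value, ...), one row to a line, values as JSON. move_arm: Moves the arm, as the interface text tells. Its arguments: {"type":"object","properties":{"targets":{"type":"array","items":{"type":"array"}},"jaw":{"type":"number"},"squeeze":{"type":"number"}},"required":["targets"]}

```bash
mkdir -p pics; ls; python3 - <<'E'
from plant import r, viewer, recognise, outline_of, pinpoint
import cv2, numpy as np
ims={}
for c in ["scene","top"]:
    d=viewer.capture(c); ims[c]=d["image"]
    print(c,np.round(d["intrinsics"],1).tolist(),np.round(d["camera_from_world"],3).tolist())
    for l in ["carton","carton_mouth","flap_left_edge","flap_right_edge","flap_left_hinge","flap_right_hinge","can","stand","stand_low","tape_roll","screwdriver","flux_bottle"]:
        try:
            print(l,[(np.round(x["location"]).tolist(),round(x["score"],2)) for x in pinpoint(l,c)[:3]])
        except Exception as e: print(l,e)
cv2.imwrite("pics/a.png",cv2.resize(np.vstack([ims["scene"],ims["top"]]),None,fx=0.78,fy=0.78))
s=r.get_state();print(s)
E
```

```text
pics
scene [[445.9, 0.0, 252.1], [0.0, 445.9, 183.6], [0.0, 0.0, 1.0]] [[-0.437, 0.9, 0.012, 0.212], [-0.623, -0.312, 0.717, 0.222], [0.649, 0.306, 0.697, -1.584], [0.0, 0.0, 0.0, 1.0]]
carton [([196.0, 179.0], 0.98)]
carton_mouth [([165.0, 185.0], 0.83)]
flap_left_edge [([146.0, 198.0], 0.86)]
flap_right_edge [([139.0, 175.0], 0.88)]
flap_left_hinge [([167.0, 215.0], 0.78)]
flap_right_hinge [([157.0, 151.0], 0.78)]
can [([123.0, 208.0], 0.74), ([151.0, 212.0], 0.63), ([188.0, 339.0], 0.63)]
stand [([251.0, 310.0], 0.83)]
stand_low [([226.0, 318.0], 0.72), ([252.0, 309.0], 0.51)]
tape_roll [([198.0, 261.0], 0.64)]
screwdriver [([255.0, 229.0], 0.89)]
flux_bottle [([293.0, 181.0], 0.94)]
top [[365.0, 0.0, 250.3], [0.0, 365.0, 190.6], [0.0, 0.0, 1.0]] [[0.019, -1.0, -0.009, -0.018], [0.982, 0.017, 0.186, -0.524], [-0.186, -0.012, 0.982, -0.894], [0.0, 0.0, 0.0, 1.0]]
carton [([174.0, 318.0], 0.64)]
carton_mouth [([190.0, 333.0], 0.72)]
flap_left_edge [([198.0, 320.0], 0.77)]
flap_right_edge [([198.0, 350.0], 0.84), ([176.0, 162.0], 0.41)]
flap_left_hinge [([193.0, 286.0], 0.87)]
flap_r
[... 346 characters left out ...]
5.0], 0.78)]
{'time_s': 1.3, 'joints': array([-5.57447223e+01,  2.05466391e+01,  6.80034101e-01,  9.15293083e-04,
       -7.01353254e+01, -1.65069669e+01]), 'qd': array([ 0.04707622, -0.04385175,  0.05671107, -0.02327419,  0.03740236,
        0.0466837 ]), 'joint_torque': array([-1.29610886e-03, -5.82376242e+01,  2.93298894e+01,  7.00263038e+00,
        1.23055794e-02, -2.18925533e-05]), 'tcp_pos': array([ 0.20572884, -0.64285049,  0.22654633]), 'eef_rot': array([ 1.79998394e+02, -1.37382411e-03, -1.62251378e+02]), 'contact_force': array([ 0.28795093, -0.54100359, -0.31302359]), 'moment': array([0.00056935, 0.02710233, 0.03686598]), 'gripper_force': 0.0, 'gripper_width': 0.08779991600311886}
```

View pics/a.png

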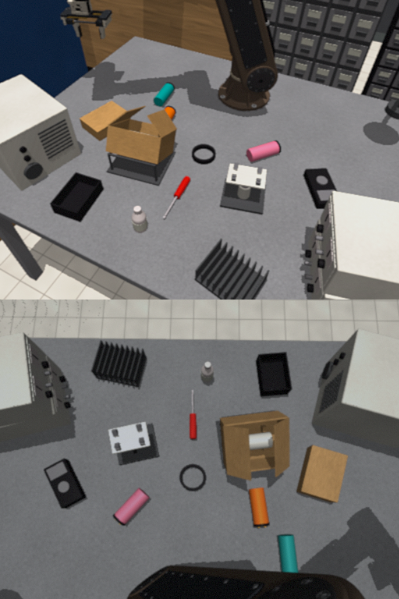

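The white can shows inside the carton (top ~182,324). The look-alikes are orange (264,328), turquoise (330,370) and pink (on the bench, left), which are not meant. Next I fit poses from both cameras.

```bash
cat > h.py <<'E'
from plant import r, viewer, recognise, outline_of, pinpoint
import cv2, numpy as np
from scipy.optimize import least_squares
from scipy.spatial.transform import Rotation as Ro
np.set_printoptions(suppress=True,precision=4)
def proj(d,P):
    P=np.atleast_2d(P); M=d["camera_from_world"]; c=P@M[:3,:3].T+M[:3,3]
    q=np.c_[c[:,0],-c[:,1],-c[:,2]]@np.array(d["intrinsics"]).T
    return q[:,:2]/q[:,2:]
def ray(d,uv):
    M=d["camera_from_world"];R=M[:3,:3];o=-R.T@M[:3,3]
    k=np.linalg.inv(d["intrinsics"])@[uv[0],uv[1],1]
    return o,R.T@np.array([k[0],-k[1],-k[2]])
def atz(d,uv,z):
    o,v=ray(d,uv); return o+v*(z-o[2])/v[2]
def carR(yaw): return (Ro.from_euler('z',yaw)*Ro.from_euler('y',-np.pi/6)).as_matrix()
def cpts(p):
    x,y,z,yaw,a,b=p; L=lambda q:np.array([x,y,z])+carR(yaw)@np.array(q)
    return dict(carton=L([0,0,0]),carton_mouth=L([0,0,.09]),flap_left_hinge=L([0,.095,.09]),flap_right_hinge=L([0,-.095,.09]),
      flap_left_edge=L([0,.095-.085*np.cos(a),.09+.085*np.sin(a)]),flap_right_edge=L([0,-.095+.085*np.cos(b),.09+.085*np.sin(b)]),
      can=L([0,0,.044]))
def tcp():
    s=r.get_state(); return s["tcp_pos"],Ro.from_euler('xyz',s["eef_rot"],degrees=True)
def delta(p,R):
    "shift cm and rotvec in tool axes to go from present pose to p,R"
    t,Q=tcp(); return (Q.inv().apply(np.array(p)-t)*100).round(2),(Q.inv()*R).as_rotvec().round(3)
E
python3 - <<'E'
from h import *
obs=[];D={}
for c in ["scene","top"]:
    D[c]=d=viewer.capture(c)
    for l in ["carton","carton_mouth","flap_left_edge","flap_right_edge","flap_left_hinge","flap_right_hinge"]:
        x=pinpoint(l,c)
        if x: obs.append((c,l,np.array(x[0]["location"])[::-1]))
    x=[q["location"] for q in pinpoint("can",c)]
    if c=="top": obs.append((c,"can",min((np.array(q)[::-1] for q in x),key=lambda q:np.hypot(*(q-[324,182])))))
def f(p):
    P=cpts(p); return np.concatenate([proj(D[c],P[l])[0]-u for c,l,u in obs])
best=min((least_squares(f,[.5,-.2,.1,y,.7,.7],loss="soft_l1") for y in [-.8,-.4,0,.4]),key=lambda s:s.cost)
p=best.x;print(p,best.cost)
for (c,l,u),e in zip(obs,f(p).reshape(-1,2)): print(c,l,u.round(1),e.round(1))
np.save("car.npy",p); print({k:v.round(3) for k,v in cpts(p).items()})
# stand
so=[]
for c in D:
    for l,z in (("stand",0),("stand_low",.108)):
        x=pinpoint(l,c)[0]; print(c,l,x["location"],atz(D[c],x["location"][::-1],z))
m=outline_of("stand","top")[0]; print(m["score"],m["box"])
im=D["top"]["image"]; u=cv2.resize(im[140:230,130:230],None,fx=8,fy=8)[:600]
v=cv2.resize(im[130:240,260:390],None,fx=6,fy=6)[:600]
cv2.imwrite("pics/b.png",u);cv2.imwrite("pics/c.png",v)
for l in ["tape_roll","screwdriver","flux_bottle"]:
    x=pinpoint(l,"top")[0]; print(l,atz(D["top"],x["location"][::-1],.01))
E
```

```text
[ 0.5623 -0.1879  0.0527  0.1321  0.7966  0.8341] 8.778909572687558
scene carton [180.8 194.2] [-1.2  0.9]
scene carton_mouth [183.5 164.4] [ 0.2 -0.4]
scene flap_left_edge [198.4 146.2] [ 0.4 -1.2]
scene flap_right_edge [175.3 138.5] [-1.5  0.1]
scene flap_left_hinge [215.  170.5] [1.1 1.2]
scene flap_right_hinge [151.9 156.9] [ 0.4 -0.4]
top carton [319.4 178. ] [ 0.4 -0.9]
top carton_mouth [330.2 187.8] [-1.6  0.5]
top flap_left_edge [318.7 199.8] [ 0.8 -0.8]
top flap_right_edge [353.1 197.6] [-0.2 -2.1]
top flap_left_hinge [288.1 192.1] [0.4 0.7]
top flap_right_hinge [367.9 182.8] [0.6 0.9]
top can [325.  181.3] [-1.1  1. ]
{'carton': array([ 0.562, -0.188,  0.053]), 'carton_mouth': array([ 0.518, -0.194,  0.131]), 'flap_left_hinge': array([ 0.505, -0.1  ,  0.131]), 'flap_right_hinge': array([ 0.53 , -0.288,  0.131]), 'flap_left_edge': array([ 0.483, -0.163,  0.183]), 'flap_right_edge': array([ 0.491, -0.235,  0.185]), 'can': array([ 0.541, -0.191,  0.091])}
scene stand [249.7, 310.6] [0.5374 0.1962 0.    ]
scene stand_low [224.1, 315.7] [0.5407 0.1989 0.108 ]
top stand [185.4, 172.8] [0.5446 0.2043 0.    ]
top stand_low [175.4, 163.5] [0.5474 0.2037 0.108 ]
0.6 [138.7, 159.1, 204.2, 213.9]
tape_roll [ 0.4361 -0.0032  0.01  ]
screwdriver [0.6468 0.0024 0.01  ]
flux_bottle [ 0.8001 -0.0482  0.01  ]
```

View pics/c.png

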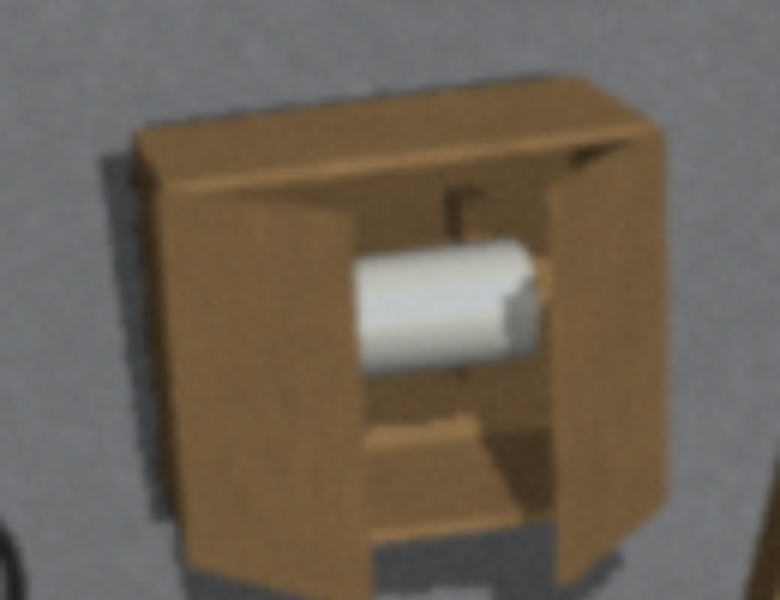

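View pics/b.png

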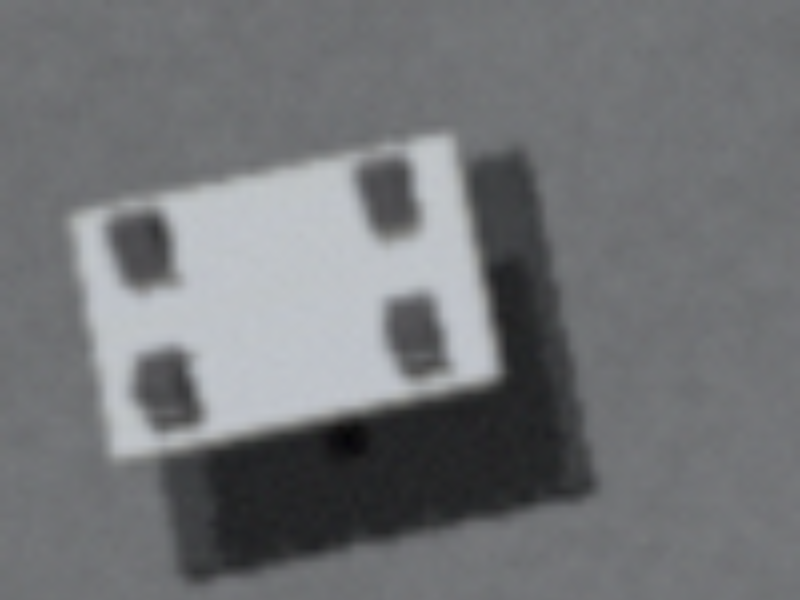

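Crop c shows the plain aluminium can lying in the carton near top-image (334,181), with no colour on it, so it is the one meant. Crop b shows the platform corners (crop pixels 70,215; 455,135; 500,378; 112,460) and four grey blocks. I'll fit the stand and work out the first move.

```bash
cat >> h.py <<'E'
def cT(q,p=None):
    "carton coords -> world"
    p=np.load("car.npy") if p is None else p
    return p[:3]+carR(p[3])@np.array(q)
def cQ(p=None):
    p=np.load("car.npy") if p is None else p
    C=carR(p[3]); return Ro.from_matrix(np.c_[-C[:,1],-C[:,0],-C[:,2]])
def inC(P):
    p=np.load("car.npy"); return carR(p[3]).T@(np.array(P)-p[:3])
E
python3 - <<'E'
from h import *
d=viewer.capture("top")
uv=np.array([[70,215],[455,135],[500,378],[112,460]])/8+[130,140]-.44
def pts(p):
    a=np.array([[.04,.06,0],[.04,-.06,0],[-.04,-.06,0],[-.04,.06,0]])
    return [p[0],p[1],p[2]]+Ro.from_euler('z',p[3]).apply(a)
s=least_squares(lambda p:np.r_[(proj(d,pts(p))-uv).ravel(),(p[2]-.097)/.013*.3],[.54,.2,.09,.2]);print(s.x,s.fun.round(2),np.degrees(s.x[3]))
np.save("stand.npy",s.x)
print(delta(cT([0,0,.25]),cQ()),cT([0,0,.25]))
E
```

```text
[0.5462 0.2013 0.1012 0.2314] [ 0.26 -0.24 -0.27 -0.22 -0.06  0.22  0.08  0.23  0.1 ] 13.258292729123918
(array([-35.53,  34.67,  -4.27]), array([ 0.435, -0.364, -1.359])) [ 0.4384 -0.2043  0.2692]
```

Call:
move_arm([
  [[-35.5,34.7,-4.3],[0.435,-0.364,-1.359]],
  [[-35.5,34.7,-4.3],[0.435,-0.364,-1.359]],
  [[-35.5,34.7,-4.3],[0.435,-0.364,-1.359]],
  [[-35.5,34.7,-4.3],[0.435,-0.364,-1.359]],
  [[-35.5,34.7,-4.3],[0.435,-0.364,-1.359]],
], jaw=0)

```text
time_s: 3.18
tcp_pos: [0.3521, -0.366, 0.2543]
eef_rot: [-160.4, 5.0, -111.0]
contact_force: [1.3, 0.2, -0.3]
gripper_width: 0.043
gripper_force: 0.0
```

```bash
python3 - <<'E'
from h import *
print(delta(cT([0,0,.25]),cQ()),r.get_state()["joints"],tcp()[0])
E
```

```text
(array([-18.24,  -2.11,   0.86]), array([ 0.155, -0.131, -0.488])) [-30.4122  -5.342  -25.2099  -9.9792 -51.8403  13.4968] [ 0.3521 -0.366   0.2543]
```

Call:
move_arm([
  [[-18.2,-2.1,0.9],[0.155,-0.131,-0.488]],
  [[-18.2,-2.1,0.9],[0.155,-0.131,-0.488]],
  [[-18.2,-2.1,0.9],[0.155,-0.131,-0.488]],
  [[-18.2,-2.1,0.9],[0.155,-0.131,-0.488]],
  [[-18.2,-2.1,0.9],[0.155,-0.131,-0.488]],
], jaw=0)

```text
time_s: 3.8
tcp_pos: [0.4386, -0.2068, 0.2684]
eef_rot: [-150.2, 0.1, -82.7]
contact_force: [0.3, 0.2, 0.4]
gripper_width: 0.0007
gripper_force: 0.0
```

```bash
python3 - <<'E'
from h import *
print(delta(cT([0,0,.125]),cQ()),r.get_state()["joints"],inC(tcp()[0]))
D={};obs=[]
L=["carton","carton_mouth","flap_left_edge","flap_right_edge","flap_left_hinge","flap_right_hinge","can"]
for c in ["scene","top","wrist"]:
    D[c]=viewer.capture(c)
    for l in L:
        if l=="can" and c!="wrist": continue
        x=pinpoint(l,c)
        if x and x[0]["score"]>.4: obs.append((c,l,np.array(x[0]["location"])[::-1]))
def f(p):
    P=cpts(p); return np.concatenate([proj(D[c],P[l])[0]-u for c,l,u in obs])
s=least_squares(f,np.load("car.npy"),loss="soft_l1");print(s.x)
for (c,l,u),e in zip(obs,f(s.x).reshape(-1,2)): print(c,l,u.round(1),e.round(1))
np.save("car2.npy",s.x)
cv2.imwrite("pics/d.png",D["wrist"]["image"])
E
```

```text
(array([-0.26, -0.09, 12.43]), array([ 0.003, -0.001, -0.006])) [ -9.2881 -13.4249 -32.2358 -12.1287 -43.0695  23.3289] [-0.0005 -0.0025  0.2493]
[ 0.5614 -0.1856  0.0546  0.1554  0.8017  0.7984]
scene carton [181.7 194.9] [-1.3 -0.2]
scene carton_mouth [183.7 163.4] [0.4 0.1]
scene flap_left_edge [197.2 146. ] [ 2.  -1.9]
scene flap_right_edge [180.7 140. ] [-6.1 -0.9]
scene flap_left_hinge [216.3 170.7] [ 0.6 -0.1]
scene flap_right_hinge [150.7 157.1] [ 1.7 -0.6]
top carton [318.8 174.6] [0.3 2.7]
top carton_mouth [330.3 189. ] [-2.1 -0.6]
top flap_left_edge [320. 198.] [-0.7  1.5]
top flap_left_hinge [289.1 193.4] [-0.9  0.5]
top flap_right_hinge [368.5 183.9] [-0.5 -1. ]
wrist flap_left_edge [257.3 242.2] [-0.6 -0.8]
wrist flap_right_edge [257.6 157.5] [-3.3  0.7]
wrist flap_left_hinge [255.7 270.2] [ 2.3 -1.6]
wrist flap_right_hinge [250.7  83.8] [2.  0.2]
wrist can [256.6 176.2] [-1.  -2.2]
```

View pics/d.png

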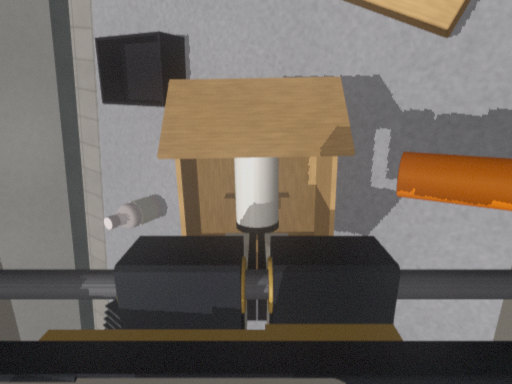

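The wrist view shows the can centred between the fingers (col 257), with the right flap spanning rows 80–152 and its edges level in the picture, so the yaw is good. I go down between the flaps.

Call:
move_arm([
  [[-0.3,-0.1,6.2],[0,0,0]],
  [[-0.3,-0.1,12.4],[0,0,0]],
  [[-0.3,-0.1,12.4],[0,0,0]],
])

```text
time_s: 5.28
tcp_pos: [0.499, -0.195, 0.155]
eef_rot: [-150.8, 0.3, -82.7]
contact_force: [0.6, -0.1, 0.6]
gripper_width: 0.0
gripper_force: 0.0
```

```bash
python3 - <<'E'
from h import *
p=np.load("car.npy");q=np.load("car2.npy");m=(p+q)/2;m[3]=.135;np.save("car.npy",m);print(m)
print(inC(tcp()[0]),delta(cT([0,.11,.125]),cQ()),r.get_state()["contact_force"])
E
```

```text
[ 0.5619 -0.1867  0.0536  0.135   0.7992  0.8163]
[-0.0043  0.0002  0.1195] (array([-10.98,  -0.31,  -0.55]), array([ 0.013,  0.001, -0.01 ])) [ 0.5585 -0.1054  0.5787]
```

Call:
move_arm([
  [[-2.5,0,-0.4],[0,0,0]],
  [[-5,0,-0.5],[0,0,0]],
  [[-7.5,0,-0.5],[0,0,0]],
  [[-10,0,-0.5],[0,0,0]],
  [[-11.5,0,-0.5],[0,0,0]],
])

```text
time_s: 5.9
tcp_pos: [0.483, -0.0813, 0.1674]
eef_rot: [-150.0, 0.1, -82.7]
contact_force: [-0.2, -2.1, 0.2]
gripper_width: 0.0003
gripper_force: 0.7
```

```bash
cat >> h.py <<'E'
def flaps():
    "flap angles from pinpointed edges, carton pose known"
    p=np.load("car.npy")
    for l,i in (("flap_left_edge",4),("flap_right_edge",5)):
        for c in ("scene","top","wrist"):
            d=viewer.capture(c); x=pinpoint(l,c)
            if not x: continue
            u=np.array(x[0]["location"])[::-1]
            def g(a):
                q=p.copy();q[i]=a;return np.hypot(*(proj(d,cpts(q)[l])[0]-u))
            A=np.arange(.3,2.5,.02);e=[g(a) for a in A];k=int(np.argmin(e));print(l,c,u.round(),round(x[0]["score"],2),"ang",A[k].round(2),"res",round(e[k],1))
E
python3 - <<'E'
from h import *
print(inC(tcp()[0]),r.get_state()["contact_force"]);flaps()
E
```

```text
[0.0015 0.1151 0.1305] [-0.1892 -2.0788  0.2218]
flap_left_edge scene [238. 153.] 0.66 ang 2.26 res 1.4
flap_left_edge top [268. 206.] 0.54 ang 2.26 res 0.0
flap_left_edge wrist [264. 337.] 0.89 ang 2.26 res 2.2
flap_right_edge scene [177. 140.] 0.72 ang 0.74 res 1.3
flap_right_edge top [350. 196.] 0.89 ang 0.78 res 0.8
```

Call:
move_arm([
  [[6,0,0],[0,0,0]],
  [[11,0,0.2],[0,0,0]],
  [[14,0,0.3],[0,0,0]],
  [[16.5,0,0.3],[0,0,0]],
  [[19,0,0.3],[0,0,0]],
])

```text
time_s: 7.12
tcp_pos: [0.5095, -0.273, 0.1624]
eef_rot: [-150.1, 0.2, -82.9]
contact_force: [0.3, 1.9, 1.0]
gripper_width: 0.0006
gripper_force: 0.5
```

Call:
move_arm([
  [[1.5,0,0],[0,0,0]],
  [[3,0,0],[0,0,0]],
  [[4.2,0,0],[0,0,0]],
  [[4.2,0,0],[0,0,0]],
])

```text
time_s: 7.62
tcp_pos: [0.514, -0.3129, 0.1621]
eef_rot: [-150.2, 0.1, -82.8]
contact_force: [0.3, -0.3, -0.2]
gripper_width: 0.0006
gripper_force: 0.0
```

```bash
python3 - <<'E'
from h import *
print(inC(tcp()[0]),r.get_state()["contact_force"]);flaps();print(delta(cT([0,0,.19]),cQ()))
E
```

```text
[-0.0015 -0.1186  0.1261] [ 0.3232 -0.3332 -0.2096]
flap_left_edge scene [240. 152.] 0.51 ang 2.28 res 0.6
flap_left_edge top [268. 204.] 0.89 ang 2.26 res 2.2
flap_right_edge scene [140. 131.] 0.61 ang 2.2 res 2.5
flap_right_edge wrist [253. 194.] 0.85 ang 2.36 res 1.9
(array([-11.75,  -0.01,  -6.38]), array([ 0.003, -0.002, -0.008]))
```

Call:
move_arm([
  [[-3,0,-4],[0,0,0]],
  [[-8,0,-6.4],[0,0,-0.005]],
  [[-11.8,0,-6.4],[0,0,-0.005]],
  [[-11.8,0,-6.4],[0,0,-0.005]],
], jaw=8.76)

```text
time_s: 8.72
tcp_pos: [0.4668, -0.1966, 0.2189]
eef_rot: [-150.1, -0.0, -82.3]
contact_force: [-0.4, -0.1, 0.2]
gripper_width: 0.0346
gripper_force: 0.0
```

```bash
python3 - <<'E'
from h import *
print(inC(tcp()[0]))
d=viewer.capture("wrist");p=np.load("car.npy");print(p)
for l in ["can","flap_left_edge","flap_right_edge","flap_left_hinge","flap_right_hinge","carton_mouth"]:
    x=pinpoint(l,"wrist"); P=cpts(p)
    if x: print(l,x[0]["location"][::-1],x[0]["score"],proj(d,P[l])[0])
# corner predictions of the can
m=outline_of("can","wrist"); 
if m: print([(q["box"],round(q["score"],2)) for q in m])
print("can ends pred",proj(d,[cT([0,.06,.044]),cT([0,-.06,.044]),cT([.025,0,.044]),cT([-.025,0,.044])]))
cv2.imwrite("pics/e.png",d["image"]);print(delta(cT([0,0,.031]),cQ()))
E
```

```text
[-0.0001  0.003   0.1909]
[ 0.5619 -0.1867  0.0536  0.135   0.7992  0.8163]
can [510.5, 188.9] 0.77 [256.963  179.2144]
flap_left_hinge [256.4, 291.4] 0.65 [257.1067 291.9127]
[([425.5, 156.5, 511.7, 222.1], 0.94), ([229.6, 119.2, 283.5, 250.9], 0.58)]
can ends pred [[256.9933 236.308 ]
 [256.9293 115.5708]
 [231.1824 179.24  ]
 [282.7429 179.1888]]
(array([-0.09, -0.11, 15.88]), array([ 0.004, -0.003, -0.005]))
```

View pics/e.png

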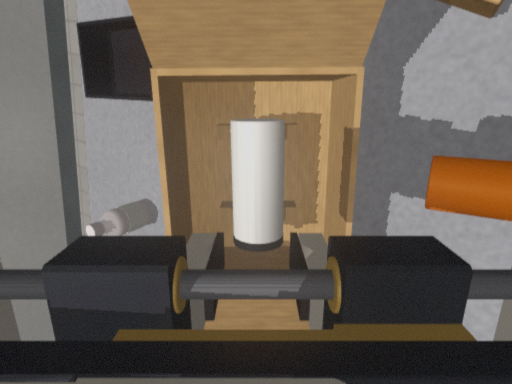

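```bash
python3 - <<'E'
from h import *
d=viewer.capture("wrist")
for y,z in((-.06,.069),(.06,.069),(.06,.019),(.06,.044)): print(y,z,proj(d,cT([0,y,z]))[0].round(1))
print(proj(d,[cT([.08,-.095,.09]),cT([-.08,-.095,.09])]).round(1))
E
```

```text
-0.06 0.069 [255.9 121.6]
0.06 0.069 [256.7 251.2]
0.06 0.019 [256.5 230.8]
0.06 0.044 [256.6 240.2]
[[148.9  76.3]
 [362.1  75. ]]
```

Call:
move_arm([
  [[-0.1,-0.1,0],[0,0,-0.005]],
  [[-0.1,-0.1,2],[0,0,-0.005]],
  [[-0.1,-0.1,4],[0,0,-0.005]],
  [[-0.1,-0.1,4],[0,0,-0.005]],
], jaw=8.76)

```text
time_s: 9.68
tcp_pos: [0.4876, -0.1953, 0.1826]
eef_rot: [-150.4, -0.1, -82.3]
contact_force: [-1.0, -1.1, 0.3]
gripper_width: 0.0873
gripper_force: 0.0
```

```bash
python3 - <<'E'
from h import *
print(inC(tcp()[0]),delta(cT([0,-.003,.033]),cQ()),r.get_state()["contact_force"])
E
```

```text
[-0.0003  0.0015  0.149 ] (array([ 0.43, -0.1 , 11.6 ]), array([ 0.006, -0.002,  0.001])) [-0.9562 -1.0695  0.2879]
```

Call:
move_arm([
  [[0.4,-0.1,3],[0.006,0,0]],
  [[0.4,-0.1,6],[0.006,0,0]],
  [[0.4,-0.1,8.5],[0.006,0,0]],
  [[0.4,-0.1,10.5],[0.006,0,0]],
  [[0.4,-0.1,11.6],[0.006,0,0]],
])

```text
time_s: 10.3
tcp_pos: [0.5469, -0.1918, 0.0836]
eef_rot: [-149.9, -0.2, -82.2]
contact_force: [0.2, -0.2, 0.2]
gripper_width: 0.0873
gripper_force: 0.0
```

Call:
move_arm([
  [[0,0,0],[0,0,0]],
  [[0,0,0],[0,0,0]],
  [[0,0,0],[0,0,0]],
  [[0,0,0],[0,0,0]],
  [[0,0,0],[0,0,0]],
], jaw=4, squeeze=20)

```text
time_s: 10.92
tcp_pos: [0.5443, -0.1917, 0.0829]
eef_rot: [-150.0, -0.1, -82.2]
contact_force: [-6.6, -2.1, 1.5]
gripper_width: 0.0495
gripper_force: 20.0
```

```bash
python3 - <<'E'
from h import *
print(inC(tcp()[0]),r.get_state())
E
```

```text
[-0.0011 -0.0025  0.0344] {'time_s': 10.925, 'joints': array([ -6.3776,   9.9286, -34.7858, -23.7112, -17.4456,  35.0878]), 'qd': array([-0.0035,  0.0406, -0.0938, -0.0013,  0.0149, -0.0751]), 'joint_torque': array([  2.0024, -35.5071,  25.3442,   4.3608,   2.7931,  -0.1697]), 'tcp_pos': array([ 0.5443, -0.1917,  0.0829]), 'eef_rot': array([-150.0283,   -0.0987,  -82.2421]), 'contact_force': array([-6.5654, -2.093 ,  1.4626]), 'moment': array([-0.7802,  3.5613, -0.0256]), 'gripper_force': 20.01886546611786, 'gripper_width': 0.04950324938391013}
```

Call:
move_arm([
  [[0,0,-1.5],[0,0,0]],
  [[0,0,-4],[0,0,0]],
  [[0,0,-8],[0,0,0]],
  [[0,0,-12],[0,0,0]],
  [[0,0,-14],[0,0,0]],
])

```text
time_s: 11.55
tcp_pos: [0.4761, -0.2013, 0.2081]
eef_rot: [-149.6, -0.3, -82.3]
contact_force: [-0.3, 0.8, -1.9]
gripper_width: 0.0495
gripper_force: 20.0
```

```bash
cat >> h.py <<'E'
def sQ():
    s=np.load("stand.npy"); y=s[3]; X=np.array([np.cos(y),np.sin(y),0]);Y=np.array([-np.sin(y),np.cos(y),0])
    return Ro.from_matrix(np.c_[-Y,-X,[0,0,-1]])
def sT(q):
    s=np.load("stand.npy"); return np.array([s[0],s[1],0])+Ro.from_euler('z',s[3]).apply(q)
E
python3 - <<'E'
from h import *
s=r.get_state();print(inC(tcp()[0]),s["gripper_width"],s["gripper_force"],s["contact_force"])
d=viewer.capture("scene")
for c in ("top","scene"):
    d=viewer.capture(c)
    for x in pinpoint("can",c): print(c,x["location"],x["score"])
    print("pred",proj(d,tcp()[0]-tcp()[1].apply([0,0,.012])))
print(delta(sT([0,0,.28]),sQ()))
E
```

```text
[ 0.0019 -0.0029  0.1773] 0.04952318079504882 19.99820977449417 [-0.3451  0.7645 -1.9458]
top [201.6, 341.5] 0.89
top [260.2, 166.0] 0.63
top [192.8, 288.1] 0.23
pred [[341.1801 202.3105]]
scene [151.4, 214.8] 0.92
scene [121.3, 212.0] 0.81
scene [189.3, 337.9] 0.78
scene [126.9, 192.4] 0.71
pred [[187.6417 128.9975]]
(array([-38.89, -14.48,  -0.43]), array([-0.526, -0.028, -0.094]))
```

Call:
move_arm([
  [[0,-3,-5.2],[0,0,0]],
  [[-3,-5,-7.8],[0,0,0]],
  [[-9,-7,-7.5],[-0.1,-0.006,-0.02]],
  [[-15,-9,-6],[-0.25,-0.015,-0.05]],
  [[-21,-11,-4],[-0.4,-0.02,-0.07]],
])

```text
time_s: 12.42
tcp_pos: [0.5209, 0.0132, 0.2955]
eef_rot: [-172.9, -0.4, -78.0]
contact_force: [1.9, -0.8, -1.0]
gripper_width: 0.0495
gripper_force: 20.0
```

```bash
python3 - <<'E'
from h import *
print(tcp()[0],delta(sT([0,0,.25]),sQ()),sT([0,0,.25]),r.get_state()["joints"])
E
```

```text
[0.5209 0.0132 0.2955] (array([-17.9 ,  -5.78,   5.18]), array([-0.123, -0.008, -0.021])) [0.5462 0.2013 0.25  ] [ 24.5366  -1.0085 -18.1121   2.0997 -66.1014 -13.246 ]
```

Call:
move_arm([
  [[-6,-2,1.5],[-0.04,0,-0.007]],
  [[-12,-4,3],[-0.08,0,-0.014]],
  [[-17.9,-5.8,4.2],[-0.123,-0.008,-0.021]],
  [[-17.9,-5.8,4.2],[-0.123,-0.008,-0.021]],
  [[-17.9,-5.8,4.2],[-0.123,-0.008,-0.021]],
])

```text
time_s: 13.05
tcp_pos: [0.5453, 0.1992, 0.2574]
eef_rot: [180.0, -0.1, -76.8]
contact_force: [-0.1, -1.3, -1.5]
gripper_width: 0.05
gripper_force: 20.0
```

```bash
python3 - <<'E'
from h import *
print(tcp()[0],delta(sT([0,0,.25]),sQ()),r.get_state()["contact_force"])
W=viewer.capture("wrist");T=viewer.capture("top");S=viewer.capture("scene")
cv2.imwrite("pics/f.png",W["image"])
cv2.imwrite("pics/g.png",np.hstack([cv2.resize(T["image"][110:230,110:230],(390,390)),cv2.resize(S["image"][120:270,250:400],(390,390))]))
for c,d in (("wrist",W),("top",T),("scene",S)):
    for l,z in (("stand",0),("stand_low",.108)):
        for x in pinpoint(l,c)[:1]: print(c,l,x["location"],x["score"],atz(d,x["location"][::-1],z))
    for x in pinpoint("can",c): print(c,"can",x["location"],x["score"],"expected",proj(d,tcp()[0]+[0,0,.013])[0][::-1])
E
```

```text
[0.5453 0.1992 0.2574] (array([-0.18, -0.13,  0.74]), array([ 0.   , -0.001, -0.001])) [-0.114  -1.2946 -1.5195]
wrist can [266.7, 254.3] 0.83 expected [260.5607 257.7589]
wrist can [197.8, 422.0] 0.79 expected [260.5607 257.7589]
top stand [187.0, 173.4] 0.9 [0.5401 0.2024 0.    ]
top stand_low [205.5, 265.6] 0.65 [ 0.4775 -0.0467  0.108 ]
top can [264.4, 167.2] 0.87 expected [157.6346 146.2315]
top can [263.8, 330.6] 0.84 expected [157.6346 146.2315]
top can [330.1, 371.0] 0.69 expected [157.6346 146.2315]
top can [157.8, 145.0] 0.64 expected [157.6346 146.2315]
scene stand [250.8, 309.4] 0.71 [0.5422 0.1946 0.    ]
scene stand_low [226.3, 318.3] 0.58 [0.5446 0.2071 0.108 ]
scene can [155.3, 214.7] 0.92 expected [176.4127 323.0516]
scene can [176.6, 325.7] 0.89 expected [176.4127 323.0516]
scene can [122.8, 211.4] 0.7 expected [176.4127 323.0516]
scene can [192.4, 337.9] 0.61 expected [176.4127 323.0516]
```

View pics/f.png

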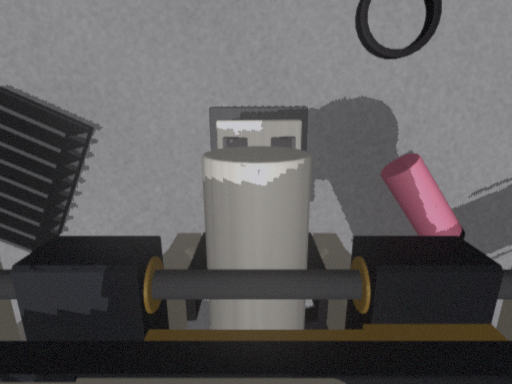

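View pics/g.png

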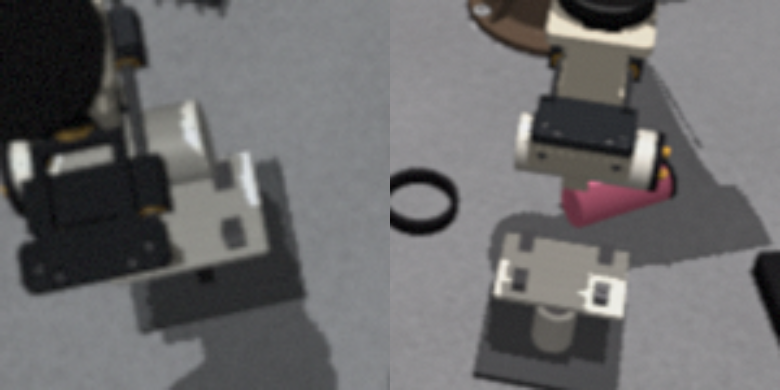

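The wrist view shows the base edge at row 107 (cols 210–307), the platform edge at row 121 (cols 217–301), and the can held straight at cols 203–310 with its far end at row 148. I refine the stand pose from these.

```bash
python3 - <<'E'
from h import *
d=viewer.capture("wrist");T=viewer.capture("top")
ut=np.array([[70,215],[455,135],[500,378],[112,460]])/8+[130,140]-.44
uw=np.array([[210,107],[307,107],[217,121],[301,121.]])
def W(p,a): return [p[0],p[1],0]+Ro.from_euler('z',p[3]).apply(a)
def f(p,wt=1):
    h=p[2];a=W(p,[[.04,.06,h],[.04,-.06,h],[-.04,-.06,h],[-.04,.06,h]])
    b=W(p,[[.06,-.07,.012],[-.06,-.07,.012],[.04,-.06,h],[-.04,-.06,h]])
    return np.r_[(proj(T,a)-ut).ravel()*2*wt,(proj(d,b)-uw).ravel()]
for wt in(1,.01):
    s=least_squares(f,np.load("stand.npy"),args=(wt,));print(s.x,np.degrees(s.x[3]),s.fun.round(1))
s=least_squares(f,np.load("stand.npy"));np.save("stand.npy",s.x)
# can y: silhouette end
t,Q=tcp()
for x in(.05,.06,.07): print(x,proj(d,[t+Q.apply([x,0,-.013-.025]),t+Q.apply([x,.025,-.013])]).round(1).tolist())
print(delta(sT([0,0,.17]),sQ()))
E
```

```text
[0.5444 0.2003 0.1063 0.2262] 12.960047056516276 [ 0.1 -0.4 -0.4  0.  -0.2  1.3 -0.6  1.  -1.2 -0.1  0.9  0.1 -1.1 -0.6
 -0.1 -0.4]
[0.5438 0.2006 0.1036 0.2283] 13.082309887046302 [ 0.   0.  -0.   0.  -0.   0.  -0.   0.  -0.8  0.4  1.2  0.4 -0.3 -0.3
 -0.  -0.3]
0.05 [[257.4, 174.2], [312.2, 162.0]]
0.06 [[257.4, 148.0], [313.3, 139.8]]
0.07 [[257.4, 120.5], [314.4, 116.8]]
(array([-0.19,  0.09,  8.95]), array([-0.003,  0.001,  0.003]))
```

Call:
move_arm([
  [[-0.2,0.1,4],[-0.003,0,0.003]],
  [[-0.2,0.1,7],[-0.003,0,0.003]],
  [[-0.2,0.1,9],[-0.003,0,0.003]],
  [[-0.2,0.1,10.4],[-0.003,0,0.003]],
  [[-0.2,0.1,10.4],[-0.003,0,0.003]],
])

```text
time_s: 14.38
tcp_pos: [0.5439, 0.2002, 0.1547]
eef_rot: [179.9, -0.0, -77.1]
contact_force: [0.6, 0.8, -1.2]
gripper_width: 0.0494
gripper_force: 20.0
```

Call:
move_arm([
  [[0,0,0],[0,0,0]],
  [[0,0,0],[0,0,0]],
])

```text
time_s: 14.62
tcp_pos: [0.5448, 0.2008, 0.1565]
eef_rot: [-179.9, 0.1, -77.1]
contact_force: [0.1, -0.4, -1.6]
gripper_width: 0.0497
gripper_force: 20.0
```

```bash
python3 - <<'E'
from h import *
print(tcp()[0],delta(sT([0,0,.14]),sQ()))
F=[]
for _ in range(4): viewer.capture("wrist");F.append(r.get_state()["contact_force"])
print(np.array(F))
E
```

```text
[0.5448 0.2008 0.1565] (array([0.04, 0.05, 1.65]), array([-0.001,  0.001, -0.   ]))
[[-0.2666 -0.6811 -0.8002]
 [ 0.0471 -0.5628 -1.7697]
 [-0.2423 -0.1944 -1.3614]
 [-0.4949  0.3126 -0.5112]]
```

Call:
move_arm([
  [[0,0.05,0.3],[0,0,0]],
  [[0,0.05,0.6],[0,0,0]],
  [[0,0.05,0.9],[0,0,0]],
  [[0,0.05,1.2],[0,0,0]],
  [[0,0.05,1.2],[0,0,0]],
])

```text
time_s: 15.45
tcp_pos: [0.5436, 0.2002, 0.1431]
eef_rot: [179.9, 0.0, -77.1]
contact_force: [1.5, -0.0, -2.3]
gripper_width: 0.0497
gripper_force: 20.0
```

Call:
move_arm([
  [[0,0,0.1],[0,0,0]],
  [[0,0,0.2],[0,0,0]],
  [[0,0,0.3],[0,0,0]],
  [[0,0,0.4],[0,0,0]],
])

```text
time_s: 15.95
tcp_pos: [0.5438, 0.2003, 0.1394]
eef_rot: [180.0, 0.0, -77.1]
contact_force: [0.4, -0.3, -1.7]
gripper_width: 0.0499
gripper_force: 20.0
```

Call:
move_arm([
  [[0,0,0.1],[0,0,0]],
  [[0,0,0.2],[0,0,0]],
  [[0,0,0.3],[0,0,0]],
  [[0,0,0.4],[0,0,0]],
])

```text
time_s: 16.45
tcp_pos: [0.5438, 0.2003, 0.1354]
eef_rot: [180.0, 0.0, -77.1]
contact_force: [0.2, 0.4, -2.2]
gripper_width: 0.0496
gripper_force: 20.0
```

Call:
move_arm([
  [[0,0,0.1],[0,0,0]],
  [[0,0,0.2],[0,0,0]],
  [[0,0,0.3],[0,0,0]],
])

```text
time_s: 16.82
tcp_pos: [0.5438, 0.2003, 0.1325]
eef_rot: [180.0, 0.0, -77.1]
contact_force: [-0.5, -0.8, 0.4]
gripper_width: 0.0492
gripper_force: 20.0
```

Call:
move_arm([
  [[0,0,0.1],[0,0,0]],
  [[0,0,0.2],[0,0,0]],
  [[0,0,0.3],[0,0,0]],
])

```text
time_s: 17.2
tcp_pos: [0.5438, 0.2003, 0.1297]
eef_rot: [-180.0, 0.0, -77.1]
contact_force: [-2.4, -1.0, 4.0]
gripper_width: 0.0496
gripper_force: 20.0
```

Contact is felt: the vertical force went from about −1.8 to +4 N. I hold and read.

```bash
python3 - <<'E'
from h import *
F=[];M=[]
for _ in range(6): viewer.capture("scene");s=r.get_state();F.append(s["contact_force"]);M.append(s["moment"])
Q=tcp()[1];print(np.mean(F,0),"tool",Q.inv().apply(np.mean(F,0)),np.mean(M,0),s["gripper_width"])
E
```

```text
[-2.2744 -0.4617  3.9826] tool [-0.0614  2.3201 -3.9826] [-0.2047  0.8927 -0.001 ] 0.0492499456578136
```

Call:
move_arm([
  [[0,0.1,-0.05],[0,0,0]],
  [[0,0.15,-0.1],[0,0,0]],
  [[0,0.15,-0.1],[0,0,0]],
])

```text
time_s: 17.88
tcp_pos: [0.5429, 0.2003, 0.1307]
eef_rot: [-179.9, 0.0, -77.0]
contact_force: [2.4, -0.4, 1.4]
gripper_width: 0.0496
gripper_force: 20.0
```

```bash
python3 - <<'E'
from h import *
F=[]
for _ in range(5): viewer.capture("scene");s=r.get_state();F.append(s["contact_force"])
Q=tcp()[1];print("tool",Q.inv().apply(np.mean(F,0)),tcp()[0])
E
```

```text
tool [ 0.8317 -2.7341 -1.1253] [0.5428 0.2003 0.1306]
```

Call:
move_arm([
  [[0,-0.08,0],[0,0,0]],
  [[0,-0.08,0],[0,0,0]],
])

```text
time_s: 18.38
tcp_pos: [0.5429, 0.2002, 0.1303]
eef_rot: [180.0, 0.0, -77.1]
contact_force: [0.5, 1.8, 2.4]
gripper_width: 0.049
gripper_force: 20.0
```

Call:
move_arm([
  [[0,0,0],[0,0,0]],
  [[0,0,0],[0,0,0]],
  [[0,0,0],[0,0,0]],
  [[0,0,0],[0,0,0]],
  [[0,0,0],[0,0,0]],
], jaw=8.76)

```text
time_s: 19.0
tcp_pos: [0.543, 0.2001, 0.1304]
eef_rot: [180.0, 0.0, -77.1]
contact_force: [0.2, -0.4, 0.4]
gripper_width: 0.0867
gripper_force: 0.0
```

Call:
move_arm([
  [[0,0,-2],[0,0,0]],
  [[0,0,-5],[0,0,0]],
  [[0,0,-10],[0,0,0]],
  [[0,0,-14],[0,0,0]],
  [[0,0,-14],[0,0,0]],
])

```text
time_s: 19.62
tcp_pos: [0.5447, 0.2009, 0.2744]
eef_rot: [-179.6, 0.1, -77.0]
contact_force: [0.1, 0.3, -0.6]
gripper_width: 0.0876
gripper_force: 0.0
```

```bash
python3 - <<'E'
from h import *
flaps()
W=viewer.capture("wrist");S=viewer.capture("scene");print(r.get_state()["contact_force"])
s=np.load("stand.npy")
for c,d in (("wrist",W),("scene",S)):
    for x in pinpoint("can",c): 
        p=atz(d,x["location"][::-1],.1395);print(c,x["location"],x["score"],p,Ro.from_euler('z',-s[3]).apply(p-[s[0],s[1],0]))
cv2.imwrite("pics/i.png",np.hstack([cv2.resize(W["image"],(400,300)),cv2.resize(S["image"][100:280,130:370],(400,300))]))
E
```

```text
flap_left_edge scene [239. 152.] 0.6 ang 2.26 res 0.9
flap_left_edge top [268. 207.] 0.83 ang 2.26 res 0.9
flap_right_edge scene [136. 133.] 0.65 ang 2.38 res 2.4
flap_right_edge top [404. 191.] 0.68 ang 2.28 res 0.9
[ 0.4932 -0.0852 -0.2116]
wrist [193.6, 414.6] 0.83 [0.3986 0.1743 0.1395] [-0.1479  0.0073  0.1395]
wrist [194.1, 257.5] 0.62 [0.541  0.2074 0.1395] [-0.0017  0.0077  0.1395]
scene [191.0, 339.6] 0.94 [0.4361 0.2216 0.1395] [-0.1008  0.045   0.1395]
scene [151.1, 212.1] 0.66 [ 0.4444 -0.146   0.1395] [-0.1751 -0.315   0.1395]
scene [123.2, 212.1] 0.57 [ 0.3315 -0.21    0.1395] [-0.2995 -0.3521  0.1395]
scene [214.0, 321.1] 0.55 [0.5317 0.2058 0.1395] [-0.0111  0.0082  0.1395]
```

View pics/i.png

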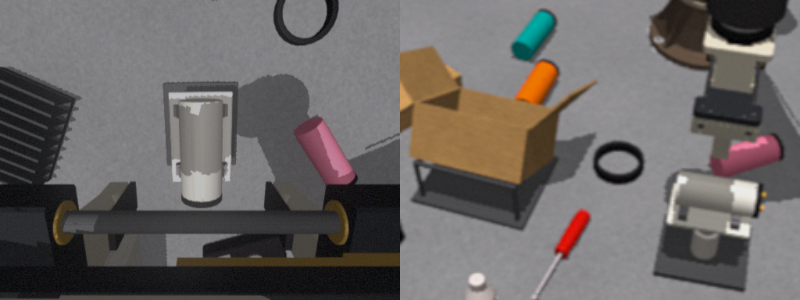

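The can lies released and straight in the vee, and the flaps are open at about 2.26 and 2.3 rad. One check of its position along the vee, using its end rims.

```bash
python3 - <<'E'
from h import *
d=viewer.capture("wrist");h=.138
for m in outline_of("can","wrist"): print(m["box"],m["score"])
for o in (0,.004,.008,.012): print(o,proj(d,[sT([0,o-.06,h+.025]),sT([0,o+.06,h+.025]),sT([0,o+.06,h])]).round(1).tolist())
print("platform -y/+y edge",proj(d,[sT([.04,-.06,.105]),sT([.04,.06,.105])]))
im=d["image"]; g=im[:,:,1].astype(int); print(g[100:140,257].tolist()); print(g[235:275,257].tolist())
E
```

```text
[229.6, 123.8, 285.7, 267.9] 0.95
[374.3, 145.7, 459.1, 237.3] 0.88
0 [[255.6, 121.4], [255.8, 256.5], [255.9, 244.6]]
0.004 [[255.6, 126.4], [255.8, 260.5], [255.9, 248.4]]
0.008 [[255.6, 131.5], [255.8, 264.4], [255.9, 252.0]]
0.012 [[255.6, 136.5], [255.8, 268.3], [255.9, 255.7]]
platform -y/+y edge [[214.7453 117.434 ]
 [218.9433 231.4736]]
[133, 132, 131, 125, 108, 81, 83, 86, 86, 75, 66, 68, 66, 64, 67, 62, 76, 125, 168, 187, 190, 174, 152, 144, 142, 128, 99, 92, 92, 100, 136, 173, 190, 188, 172, 154, 150, 149, 148, 144]
[189, 190, 189, 189, 189, 190, 191, 193, 190, 190, 192, 190, 190, 191, 188, 190, 191, 189, 189, 188, 190, 190, 174, 130, 70, 56, 53, 58, 51, 51, 67, 104, 124, 118, 90, 56, 48, 52, 56, 51]
```

The offset along the vee is about 4 mm, well inside 15 mm, so I hand in.

```bash
python3 -c "
from plant import r
print(r.close_job())"
```

```text
the job is handed in; nothing more can be done
None
```

The job is handed in with no verdict reported: both flaps are folded back to about 2.26 rad or more, and the can was lowered until contact was felt, then released in the vee cradle about 4 mm off centre lengthwise, with the arm clear; I did not re-measure the tape roll, screwdriver and bottle.

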